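# Move a hot cassette tray with a lifter

## Robot

A 7-joint arm with a two-finger parallel gripper is mounted at the origin on the work surface. World frame = base frame: x ahead of the robot, y to its left, z up, the work surface at z = 0. Lengths are in m, angles in rad, forces in N, time in s.
With the tool pointing down it reaches from about 0.425 to 0.975 m from the base axis. Payload 16.7 kg.
Tool frame: the origin (TCP) lies between the finger pads; the fingertips stand 8 mm ahead of it and the grasp point (between the pads) lies 11 mm behind it; z points along the fingers, y is the direction in which the jaws open and shut (so a half turn about z gives the same grasp; the last joint's range is limited). The gripper opens to 85 mm and grips with 20 to 120 N. Pads are 22 mm wide; open, the fingers measure 114 mm over their backs; the gripper's body (76 mm by 85 mm) begins 54 mm behind the grasp point. The pads swing forward as they close: fully open they stand 13 mm farther back than shut.
Start: joints at [1.03, 0.426, 0.074, 1.606, -0.034, 1.111, -0.067], TCP at [0.257, -0.624, 0.202] pointing down, gripper open.
Joint ranges: [-2.85, 2.85], [-0.5, 2.14], [-1.23, 1.37], [0.21, 2.46], [-1.02, 4.16], [0.16, 2.05], [-2.73, 2.73]. Speed limits (rad/s): [1.89, 1.89, 2.39, 2.39, 3.01, 3.01, 3.01].

## Interface

Orientations are given as a 3x3 rotation matrix whose columns are the frame's x, y, z axes.
In Python, from station import r gives the robot as it stands.
- The arm moves only by the tool jog_arm, never from a script. Its argument "rows" is a list of rows, each a list of 6 numbers: the shift along the tool's x, y, z in m, then the turn, a rotation vector about the tool's x, y, z in rad. In form: [[dx, dy, dz, rx, ry, rz], ...]. A call has 1 to 20 rows; each row shifts and turns the pose as measured when the row begins, along the tool's axes as they then stand; what a row does not reach is not made up. A row lasts 1/10 s, in which the tool goes at most 50 mm and 8.59 degrees, less where a joint would pass 70% of its speed; a pose out of reach is approached as far as the arm can. A call with a gripper value outside its range is refused whole. "claw" is the closure, from -1 (fully open) to 1 (shut), set as the call begins (left out, the last holds). The fingers move at their own pace and stop on an object; "squeeze" is the grip in N (left out, the last holds). Time passes only in rows, so rows that do not move let the fingers close. It gives the time, the measured TCP pose, the force and the opening at its end, in the units of the state.
- r.state(): the state, without advancing time (a new reading comes with each control period).
- r.snapshot(name): name is "scene" or "top"; returns a dict with "img" (384x512x3 uint8, red, green, blue), "depth" (384x512 float32, m along the optical axis (not along the pixel's ray), 0 where there is no reading), "fovy" (degrees; the focal length in pixels is half the picture's height over the tangent of half this angle, whatever the lens; pixels are square), "cx", "cy" (the principal point, pixels), "k1" (the pictures are not rectified: a ray, as slopes to the right and down, at radius r is drawn at 1 + k1 r^2 times it, then the intrinsics apply), "world_from_camera" (4x4, takes a point from camera to world coordinates). Camera axes: x right, y down, z forward; pixel columns grow to the right and rows downward; lengths in m; the calibration is good to about 2 mm. A picture is of the moment at which its call begins.
- r.sign_off(): hands the job in, once; it reports no verdict.
Trained networks look in the newest picture that a camera, given by its name, has taken for a name from the list of things; names that differ only in an ending like _2 or _b are one class to them, and where a whole thing is asked for, a point or a joint stands for the part that bears it (a point fixed in the world has none). Each returns a list of dicts, best first, with "conf" (0 to 1); they miss things now and then, are a little off and sometimes report something else, mostly with a low value. They report only what shows in the picture. A call takes as long as a camera call. They do not tell look-alikes from the thing itself.
- r.find_in(camera, name): "bbox" ([left, top, right, bottom] in pixels, round what is visible of it).
- r.place_of(camera, name): "pixel" ([row, column] in pixels: a listed point, or the origin of a listed thing).
The state is a dict: "clock": time; "joints": joint angles; "dq": joint speeds; "joint_torque": joint torques, N m; "eef_pos": TCP position; "tcp_rot": TCP orientation; "force": force on the tool from outside, world axes, zero at the start; "torque": the same for the moment, N m; "gripper_width": opening from 0.0 (shut) to 1.0 (fully open).
Only numpy, scipy, OpenCV 4.12 (cv2) and the standard library are available. Lean on these libraries where they do the work, as an engineer would, in place of code of your own. Each camera call takes 0.05 s, during which the arm holds its last target. There are 200 camera calls.

## Task

The steel tray of tissue cassettes on the slide warmer is hot, so do not touch it with the gripper: pick up the flat lifter, work its blade under the tray (pushing the tray up against the warmer's back fence so that it cannot run away), lift it clear and carry it level. Set it down flat and gently on the two rails of the green cooling rack with both cassettes still in it, draw the lifter out, and lay the lifter back lengthwise on the blue mat. Leave everything else on the bench alone.

Things in the scene. Friction and masses are not known exactly. Their poses are not given: they have to be found in the camera images.
- lifter: Cranked spatula, 222 mm long, 200 g, loose, on the blue mat. Origin: centre of blade underside; x to the front edge, z up. Steel blade 50 wide, 2 thick (tip 1.5), x -45 to 42, flat at z 0. Neck rises from x -45 to -70. Orange handle 22 wide (y), z 42 to 62, x -65 to -180 mm. A leg at x -172 reaches down to z 0, so it stands level on a flat surface.
- lifter_grip (a point): point in the middle of the lifter's handle, at (-110, 0, 52) mm in the lifter's frame; a good place to grip from above, across y
- lifter_tip (a point): middle of the blade's front edge, underside, at (42, 0, 0) mm in the lifter's frame
- lifter_mid (a point): middle of the lifter's length, at (-69, 0, 0) mm in its frame
- tray: Shallow steel tray, about 140 g, loose on the warmer, x roughly along the warmer's x. Origin: centre of underside. Flat base 66 (x) by 92 (y), 2 mm thick, directly on the warmer; rims flare up and out at 30 degrees from the base's lower edges, to 90 by 116 overall, 9 mm high. A thin edge can run in under the rim.
- cassette_a: red plastic tissue cassette, loose in the tray, 40 x 28 mm, 7 mm high, 15 g; origin at the centre of its underside
- cassette_b: yellow plastic tissue cassette, loose in the tray, same size, origin likewise
- warmer: Slide warmer, fixed: white box 200 (x) by 180 (y) mm, flat dark plate on top at z 50 mm. Origin: centre of underside; its front faces -x, towards the robot. Along the back of the plate stands a steel fence 16 mm high, 172 mm long, front face at x +85 mm; the other sides are open.
- rack: Green rack, fixed: two rails along x, 120 long, 14 wide, centred at y +39 and -39 (64 mm clear between), tops at z 50 mm. Origin: centre of underside. Open between the rails from above and from the front (-x), but for a 6 mm high bar on the bench at x 50. Stops 12 mm high at the back ends, faces at x +52. The tray belongs centred on the rails, its x along theirs.
- mat: blue plastic mat, fixed, 270 mm (x) by 110 mm (y), 3 mm thick; origin: centre of its underside
- bottle: bystander: amber glass reagent bottle, 50 mm across, 85 mm tall; origin at the centre of its underside
- dish: bystander: closed round culture dish, clear with pink filling, 92 mm across, 16 mm tall; origin at the centre of its underside
- beaker: bystander: open glass beaker, 72 mm across, 95 mm tall; origin at the centre of its underside
- tube_rack: bystander: white test-tube rack with eight capped tubes, 80 x 170 mm, 118 mm tall; origin at the centre of its underside
- timer: bystander: small white bench timer, 60 x 70 mm, 22 mm tall; origin at the centre of its underside
- jar: bystander: white lidded plastic jar, 70 mm across, 110 mm tall; origin at the centre of its underside
There are look-alikes about, which are no part of the job. What is meant by the lifter is not brown, and is the larger of those in its own colour.

How it is judged:
By the outcome, as a careful person would: the job done as asked, in the order asked, and still so for the second after the job is handed in, with the robot touching nothing.
It also fails if it takes over 64 s, if anything falls off the work surface, if the arm or the gripper's body presses on something with over 40 N, if the wrist force passes 120 N, or if a joint passes its speed limit or range.

## Working session

There is one attempt and no reset: what is moved stays moved. The work goes in short steps, Python scripts to look and compute and a tool call to move; the robot and the scene stay as the last step left them, time stands still between calls to the robot, and variables do not carry over. Pictures are saved under pics/ and viewed, about 8 in all and at most 12, crops included, and the job is handed in when it is done.

Besides the shell and the picture viewer there is one more tool, called after "Emit:" as name(argument=value, ...) on one line, values as JSON. jog_arm: Moves the arm, as the interface text tells. Its arguments: {"type":"object","properties":{"rows":{"type":"array"},"claw":{"type":"number"},"squeeze":{"type":"number"}},"required":["rows"]}

```bash
ls; mkdir -p pics; cat > h.py <<'E'
import numpy as np, cv2
from station import r
def snap(n,fn=None):
    s=r.snapshot(n)
    if fn: cv2.imwrite('pics/'+fn,s['img'][:,:,::-1])
    return s
def pts(s,px,z=None):
    """px Nx2 (row,col) -> world; depth-based if z None else intersect plane z"""
    px=np.atleast_2d(np.array(px,float)); H=s['img'].shape[0]
    f=H/2/np.tan(np.radians(s['fovy'])/2)
    K=np.array([[f,0,s['cx']],[0,f,s['cy']],[0,0,1]])
    u=cv2.undistortPoints(px[:,None,::-1].copy(),K,np.array([s['k1'],0,0,0,0.]))[:,0]
    d=np.c_[u,np.ones(len(u))]; T=np.array(s['world_from_camera'])
    if z is None:
        dep=s['depth'][px[:,0].round().astype(int).clip(0,H-1),px[:,1].round().astype(int).clip(0,511)]
        return (d*dep[:,None])@T[:3,:3].T+T[:3,3]
    w=d@T[:3,:3].T
    return T[:3,3]+w*((z-T[2,3])/w[:,2])[:,None]
def cloud(s):
    H,W=s['depth'].shape
    g=np.stack(np.mgrid[0:H,0:W],-1).reshape(-1,2)
    return pts(s,g).reshape(H,W,3)
E
python3 - <<'E'
from h import *
np.set_printoptions(precision=3,suppress=True)
for n in('top','scene'):
    s=snap(n,n+'0.png')
    print(n,s['fovy'],s['cx'],s['cy'],s['k1'],s['world_from_camera'])
    for t in 'lifter lifter_grip lifter_tip lifter_mid tray cassette_a cassette_b warmer rack mat'.split():
        for d in r.place_of(n,t)[:3]: print(t,np.round(d['pixel'],1),round(d['conf'],2),pts(s,d['pixel'])[0])
print(r.state())
E
```

```text
pics
top 46.32729812745097 256.9148660877502 197.3498923413656 -0.159756731313986 [[ 0.008 -0.996  0.084  0.405]
 [-1.    -0.009 -0.011 -0.019]
 [ 0.012 -0.084 -0.996  1.49 ]
 [ 0.     0.     0.     1.   ]]
lifter [282.4 143.7] 0.8 [0.244 0.337 0.005]
lifter [258.3 281.6] 0.77 [ 0.329 -0.119  0.003]
lifter [172.1 244.9] 0.62 [0.614 0.005 0.007]
lifter_grip [201.6 244.8] 0.94 [0.512 0.003 0.065]
lifter_grip [317.3 150.5] 0.77 [0.139 0.301 0.06 ]
lifter_grip [259.4 302.5] 0.73 [ 0.328 -0.183  0.045]
lifter_tip [272.6 142.6] 0.9 [0.277 0.341 0.005]
lifter_tip [251.7 269.5] 0.6 [ 0.351 -0.079  0.005]
lifter_mid [302.8 152.2] 0.9 [0.184 0.298 0.05 ]
lifter_mid [256.  289.1] 0.76 [ 0.337 -0.143  0.007]
lifter_mid [194.6 243.7] 0.7 [0.534 0.007 0.064]
tray [173.5 163. ] 0.98 [0.6   0.268 0.062]
tray [179.  165.5] 0.23 [0.584 0.262 0.05 ]
cassette_a [170.9 159.8] 0.58 [0.609 0.279 0.061]
cassette_a [175.8 169.1] 0.54 [0.593 0.249 0.058]
cassette_b [170.9 159.8] 0.58 [0.609 0.279 0.061]
cassette_b [175.8 169.1] 0.54 [0.593 0.249 0.058]
warmer [176.3 163.8] 0.72 [0.592 0.268 0.05 ]
rack [173. 
[... 1228 characters left out ...]
5]
rack [260.7 200.7] 0.97 [ 0.632 -0.258  0.004]
mat [215.1 260.2] 0.8 [0.573 0.004 0.022]
mat [186.  323.1] 0.75 [0.6   0.253 0.061]
mat [195.9 329.4] 0.3 [0.649 0.243 0.055]
{'clock': 1.1, 'joints': array([ 1.03 ,  0.426,  0.074,  1.606, -0.034,  1.111, -0.067]), 'dq': array([-0.001, -0.   ,  0.002, -0.   ,  0.001, -0.002,  0.001]), 'joint_torque': array([  0.003, -94.956,   3.758, -46.389,   0.019,   0.002,   0.   ]), 'eef_pos': array([ 0.257, -0.624,  0.202]), 'tcp_rot': array([[ 0.925,  0.381,  0.   ],
       [ 0.381, -0.925,  0.   ],
       [ 0.   , -0.   , -1.   ]]), 'force': array([0.465, 0.229, 1.055]), 'torque': array([-0.016, -0.012,  0.02 ]), 'gripper_width': 0.9992332404702146}
```

View pictures.

```bash
python3 - <<'E'
import cv2
a=cv2.imread('pics/top0.png');b=a[110:350,100:400]
cv2.imwrite('pics/topc.png',cv2.resize(b,None,fx=2.5,fy=2.5,interpolation=2))
E
```

```text
(no output)
```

View pics/topc.png

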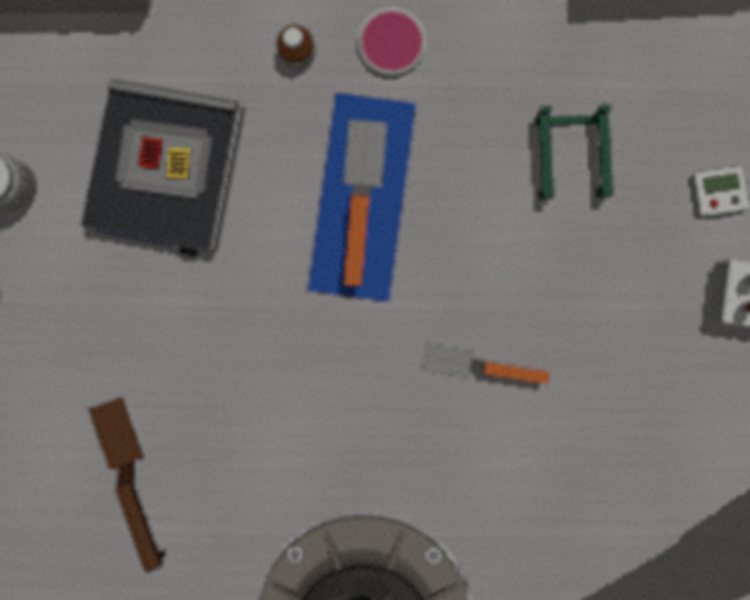

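View pics/scene0.png

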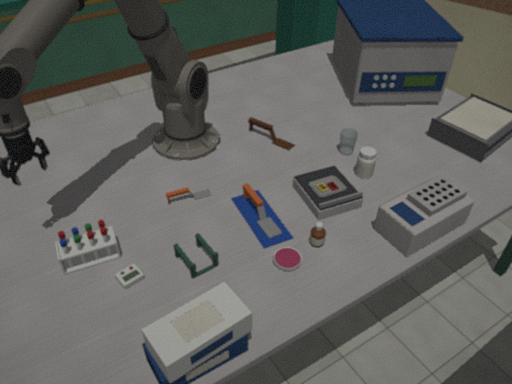

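Candidates for the lifter in the top picture: the orange/steel one on the mat (row 172, col 245), a smaller orange one at (258, 281), and a brown one at (282, 144). I choose the one on the mat because it is orange and the larger of the two. Next I measure it and check it in a close crop.

```bash
cat > meas.py <<'E'
from h import *
np.set_printoptions(precision=4,suppress=True)
def rect(p):
    c,(w,h),a=cv2.minAreaRect((p[:,:2]*1000).astype(np.float32))
    if w<h: w,h,a=h,w,a+90
    a=(a+90)%180-90
    return np.round([c[0],c[1],w,h,a],1)
def masks(s):
    hsv=cv2.cvtColor(s['img'],cv2.COLOR_RGB2HSV); H,S,V=[hsv[...,i].astype(int) for i in range(3)]
    return dict(orange=(H>4)&(H<16)&(S>150)&(V>90),blue=(H>105)&(H<125)&(S>120),green=(H>60)&(H<90)&(S>80),
      red=((H<5)|(H>172))&(S>140),yellow=(H>20)&(H<33)&(S>140)),hsv
def region(c,x0,x1,y0,y1,z0,z1):
    return (c[...,0]>x0)&(c[...,0]<x1)&(c[...,1]>y0)&(c[...,1]<y1)&(c[...,2]>z0)&(c[...,2]<z1)
E
python3 - <<'E'
from meas import *
t=[]
for n in('top','scene'):
    s=snap(n); c=cloud(s); m,hsv=masks(s)
    def rep(name,k):
        k=k&(s['depth']>0)
        if k.sum()<5: print(n,name,'none');return
        p=c[k]; print(n,name,k.sum(),'rect',rect(p),'z',np.percentile(p[:,2],[5,50,95]),'mean',p.mean(0))
    rep('handle',m['orange']&region(c,.4,.75,-.1,.1,.05,.08))
    rep('blade',(hsv[...,1]<60)&region(c,.5,.72,-.07,.08,.0,.025)&(cv2.morphologyEx(m['blue'].astype(np.uint8),cv2.MORPH_CLOSE,np.ones((25,25)))>0))
    rep('mat',m['blue']&region(c,.4,.75,-.1,.12,-.02,.02))
    rep('rails',m['green']&region(c,.5,.75,-.4,-.15,.043,.057))
    rep('railsL',m['green']&region(c,.5,.75,-.278,-.15,.043,.057))
    rep('railsR',m['green']&region(c,.5,.75,-.4,-.278,.043,.057))
    rep('stops',m['green']&region(c,.5,.75,-.4,-.15,.058,.07))
    rep('warmer',region(c,.4,.8,.12,.42,.04,.08))
    rep('fence',region(c,.63,.75,.15,.38,.058,.08))
    rep('plate',(hsv[...,2]<75)&region(c,.4,.8,.12,.42,.043,.056))
    rep('traygrey',(hsv[...,2]>90)&region(c,.55,.655,.15,.35,.046,.075))
    rep('red',m['red']&region(c,.5,.7,.15,.38,.04,.09)); rep('yel',m['yellow']&region(c,.5,.7,.15,.38,.04,.09))
    im=s['img'][:,:,::-1]
    w=[im[120:245,125:345] if n=='top' else im[160:280,160:370]][0]
    t.append(cv2.resize(cv2.resize(w,None,fx=3.6,fy=3.6,interpolation=2),(790,298 if 0 else 430)))
cv2.imwrite('pics/both.png',cv2.resize(np.vstack(t),(550,600),interpolation=3))
im=s['img']; 
E
```

```text
top handle 209 rect [498.6  12.6 111.8  19.   -4.6] z [0.0583 0.064  0.069 ] mean [0.4978 0.0126 0.0638]
top blade 342 rect [613.7   3.3  98.1  49.3  -5.1] z [0.0007 0.0047 0.0112] mean [0.6169 0.0032 0.0051]
top mat 1731 rect [561.9   6.  266.8 106.4  -7.2] z [-0.0036  0.0022  0.0073] mean [0.5574 0.0059 0.002 ]
top rails 203 rect [ 615.  -271.2  109.3   89.     2.6] z [0.0449 0.0493 0.0545] mean [ 0.6159 -0.27    0.0495]
top railsL 106 rect [ 613.2 -232.3  109.3   12.9    1.5] z [0.0449 0.0497 0.0552] mean [ 0.6147 -0.2328  0.0496]
top railsR 97 rect [ 616.9 -310.4  107.7   10.5    3. ] z [0.0454 0.0493 0.0538] mean [ 0.6172 -0.3107  0.0493]
top stops 7 rect [ 644.8 -248.3  124.7   60.4  -39.6] z [0.0588 0.061  0.064 ] mean [ 0.658  -0.2639  0.0608]
top warmer 3254 rect [595.9 268.7 202.7 180.8 -10. ] z [0.0436 0.0501 0.0612] mean [0.5952 0.2668 0.0508]
top fence 171 rect [666.8 253.2 169.3  65.   89.9] z [0.0584 0.0638 0.0692] mean [0.6767 0.2521 0.0636]
top plate 1905 rect [590.3 270.6 187.  171.8  -9.7] z [0.0443 0.049  0.054 ] mean [0.5843 0.273  0.049 ]
top traygrey 679 rect [
[... 993 characters left out ...]
6  -87.2] z [0.0601 0.063  0.0656] mean [ 0.6793 -0.266   0.0627]
scene warmer 1899 rect [645.5 260.3 319.9 193.6 -16.1] z [0.0442 0.0529 0.065 ] mean [0.6119 0.2642 0.0537]
scene fence 213 rect [660.3 262.2 175.6  72.5  81.7] z [0.0585 0.0636 0.0704] mean [0.68   0.2599 0.064 ]
scene plate 921 rect [600.6 272.7 199.5 171.4  -9.9] z [0.0473 0.0516 0.0551] mean [0.597  0.2685 0.0514]
scene traygrey 433 rect [611.  256.1 152.7 109.3  81.4] z [0.0497 0.0563 0.063 ] mean [0.6014 0.2678 0.0564]
scene red 41 rect [616.4 283.1  35.5  22.8  -7.4] z [0.0562 0.0607 0.0657] mean [0.6165 0.2812 0.0609]
scene yel 33 rect [602.4 245.1  36.1  19.5   7.3] z [0.0572 0.0595 0.0646] mean [0.6026 0.2445 0.0602]
```

View pics/both.png

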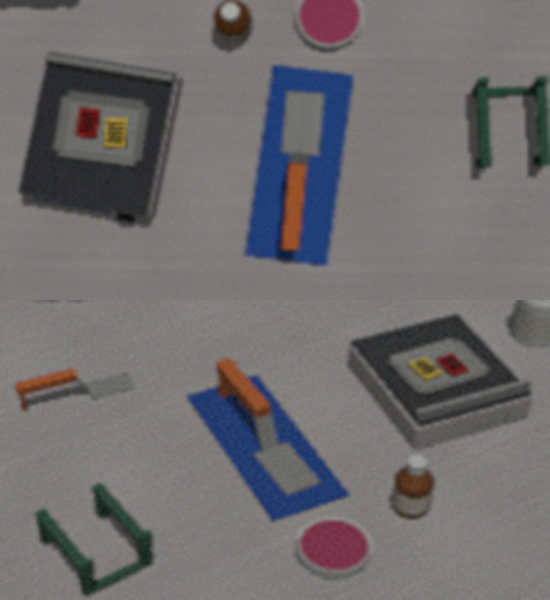

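The choice holds. In the crop, the steel/orange lifter on the mat has its blade at top-picture (172, 245) and its handle at about (205, 244). The similar orange one at (258, 281) is clearly smaller and the brown one is excluded. The tray is on the warmer with the red and yellow cassettes at about (171, 160) and (176, 169).

Emit:
jog_arm(rows=[[0,0,0,0,0,0.12],[0,0,0,0,0,0.12],[0,0,0,0,0,0.12],[0,0,0,0,0,0.113]], claw=-1)

```text
clock: 1.6
eef_pos: [0.2568, -0.6242, 0.2023]
tcp_rot: [[0.995, -0.097, 0.0], [-0.097, -0.995, 0.0], [0.0, -0.0, -1.0]]
force: [0.4, 0.8, -0.6]
gripper_width: 0.997
```

```bash
cat > go.py <<'E'
import sys; from h import *
np.set_printoptions(precision=4,suppress=True)
from scipy.spatial.transform import Rotation as Rn
def need(p,yaw,pitch=0):
    st=r.state(); R=np.array(st['tcp_rot']); p=np.array(p,float)
    # desired: tool x along yaw, z down; pitch>0 = nose down
    D=Rn.from_euler('ZY',[yaw,pitch]).as_matrix()@np.diag([1,-1,-1])
    print('t',st['clock'],'pos',st['eef_pos'],'yaw',np.arctan2(R[1,0],R[0,0]),'shift',R.T@(p-st['eef_pos']),'turn',Rn.from_matrix(R.T@D).as_rotvec(),'F',st['force'],'M',st['torque'],'w',st['gripper_width'])
if __name__=='__main__': need(*[eval(a) for a in sys.argv[1:]])
E
python3 go.py "[.513,.0115,.2]" -.082
```

```text
t 1.6 pos [ 0.2568 -0.6242  0.2023] yaw -0.09758448860313342 shift [ 0.193  -0.6576  0.0024] turn [-0.0001 -0.0003 -0.0156] F [ 0.4164  0.8343 -0.6115] M [0.0236 0.0089 0.005 ] w 0.9972837954998179
```

Emit:
jog_arm(rows=[[0.005,-0.018,0,0,0,-0.008],[0.01,-0.034,0,0,0,-0.008],[0.01,-0.034,0,0,0,0],[0.01,-0.034,0,0,0,0],[0.01,-0.034,0,0,0,0],[0.01,-0.034,0,0,0,0],[0.01,-0.034,0,0,0,0],[0.01,-0.034,0,0,0,0],[0.01,-0.034,0,0,0,0],[0.01,-0.034,0,0,0,0],[0.01,-0.034,0,0,0,0],[0.01,-0.034,0,0,0,0],[0.01,-0.034,0,0,0,0],[0.01,-0.034,0,0,0,0],[0.01,-0.034,0,0,0,0],[0.01,-0.034,0,0,0,0],[0.01,-0.034,0,0,0,0],[0.01,-0.034,0,0,0,0],[0.01,-0.034,0,0,0,0],[0.005,-0.018,0,0,0,0]])

```text
clock: 3.6
eef_pos: [0.5109, 0.0268, 0.2035]
tcp_rot: [[0.996, -0.092, 0.007], [-0.092, -0.996, -0.005], [0.007, 0.004, -1.0]]
force: [0.0, -0.2, 0.2]
gripper_width: 0.998
```

```bash
python3 go.py "[.515,.0115,.044]" -.082
```

```text
t 3.6 pos [0.5109 0.0268 0.2035] yaw -0.09163699927563672 shift [0.0043 0.0143 0.1596] turn [ 0.0039 -0.0071 -0.0097] F [ 0.0001 -0.1718  0.1632] M [-0.0459 -0.0281 -0.054 ] w 0.9978516180234097
```

Emit:
jog_arm(rows=[[0.002,0.007,0.02,0.004,-0.007,-0.01],[0.002,0.007,0.03,0,0,0],[0,0,0.03,0,0,0],[0,0,0.03,0,0,0],[0,0,0.03,0,0,0],[0,0,0.015,0,0,0],[0,0,0.003,0,0,0],[0,0,0,0,0,0]])

```text
clock: 4.4
eef_pos: [0.5175, 0.017, 0.0421]
tcp_rot: [[0.997, -0.075, 0.005], [-0.075, -0.997, 0.002], [0.005, -0.002, -1.0]]
force: [-0.6, -0.7, 0.7]
gripper_width: 1.0
```

```bash
python3 go.py "[.515,.0115,.044]" -.082
```

```text
t 4.4 pos [0.5175 0.017  0.0421] yaw -0.0751362149747255 shift [-0.002   0.0056 -0.002 ] turn [-0.0024 -0.0052  0.0069] F [-0.5923 -0.6722  0.7041] M [-0.0116  0.0349  0.0339] w 0.9997313287049937
```

Emit:
jog_arm(rows=[[-0.002,0.005,-0.002,0,-0.005,0.007],[0,0,0,0,0,0]])

```text
clock: 4.6
eef_pos: [0.5158, 0.0118, 0.0458]
tcp_rot: [[0.997, -0.083, 0.002], [-0.083, -0.997, 0.002], [0.002, -0.003, -1.0]]
force: [0.1, 0.0, 0.0]
gripper_width: 1.001
```

Emit:
jog_arm(rows=[[0,0,0,0,0,0],[0,0,0,0,0,0],[0,0,0,0,0,0],[0,0,0,0,0,0],[0,0,0,0,0,0],[0,0,0,0,0,0],[0,0,0,0,0,0]], claw=1, squeeze=100)

```text
clock: 5.3
eef_pos: [0.5173, 0.0117, 0.0482]
tcp_rot: [[0.997, -0.083, 0.006], [-0.083, -0.997, 0.002], [0.006, -0.003, -1.0]]
force: [1.0, -0.2, -0.1]
gripper_width: -0.001
```

```bash
python3 - <<'E'
from meas import *
from go import need
need([.515,.0115,.144],-.082)
for n in('top','scene'):
    s=snap(n); c=cloud(s); m,hsv=masks(s)
    k=(hsv[...,1]<60)&region(c,.5,.72,-.07,.08,-.02,.025)&(cv2.morphologyEx(m['blue'].astype(np.uint8),cv2.MORPH_CLOSE,np.ones((25,25)))>0)
    print(rect(c[k]),c[k].mean(0))
E
```

```text
t 5.3 pos [0.5173 0.0117 0.0482] yaw -0.08329938590267705 shift [-0.0017  0.0001 -0.0958] turn [-0.003  -0.0057 -0.0013] F [ 0.959  -0.222  -0.1177] M [-0.0313  0.0274 -0.0686] w -0.0007853837750254984
[647.3   0.1  50.3  31.3 -89.6] [0.6493 0.0055 0.0043]
[588.7   8.6 161.1  52.3  -2.1] [0.6159 0.0075 0.0073]
```

```bash
python3 - <<'E'
from h import *
s=snap('scene');t=snap('top')
a=cv2.resize(s['img'][150:270,180:340],(640,480),interpolation=2)
b=cv2.resize(t['img'][150:240,200:290],(480,480),interpolation=2)
cv2.imwrite('pics/g.png',cv2.resize(np.hstack([a,b]),(800,343))[:,:,::-1])
print(r.state()['gripper_width'])
E
```

```text
-0.0012206370609974657
```

View pics/g.png

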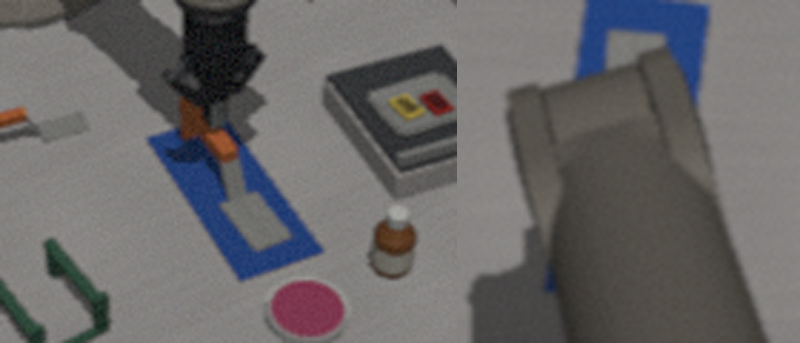

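The fingers stand around the handle in the scene crop (finger at crop (105, 220), handle on both sides of it), but the reading says shut. A small lift will settle which is right.

Emit:
jog_arm(rows=[[0,0,-0.005,0,0,0],[0,0,-0.01,0,0,0],[0,0,-0.01,0,0,0],[0,0,-0.005,0,0,0]])

```text
clock: 5.9
eef_pos: [0.5168, 0.0116, 0.0804]
tcp_rot: [[0.997, -0.083, 0.005], [-0.083, -0.997, 0.003], [0.005, -0.003, -1.0]]
force: [0.1, -0.3, 0.4]
gripper_width: 0.003
```

```bash
python3 - <<'E'
from meas import *
from go import need
need([.515,.0115,.144],-.082)
for n in('top','scene'):
    s=snap(n); c=cloud(s); m,hsv=masks(s)
    for k in (m['orange']&region(c,.4,.75,-.1,.1,.03,.15), region(c,.62,.67,-.015,.015,-.02,.1)):
        print(n,rect(c[k]),c[k].mean(0)) if k.sum() else print(0)
    if n=='scene': cv2.imwrite('pics/g2.png',cv2.resize(s['img'][150:270,180:340],(640,480),interpolation=2)[:,:,::-1])
E
```

```text
t 5.9 pos [0.5168 0.0116 0.0804] yaw -0.08320658625596525 shift [-0.0015  0.0001 -0.0636] turn [-0.0029 -0.0049 -0.0012] F [ 0.0775 -0.3265  0.3816] M [0.0181 0.0482 0.0228] w 0.003356486704366014
0
top [655.8  -1.5  27.8  26.9   0.6] [0.658  0.0005 0.0045]
scene [529.1  12.8  66.2  22.2  -5. ] [0.5334 0.0104 0.0642]
scene [644.6   0.1  48.6  29.5  -0.3] [0.6448 0.0006 0.0062]
```

View pics/g2.png

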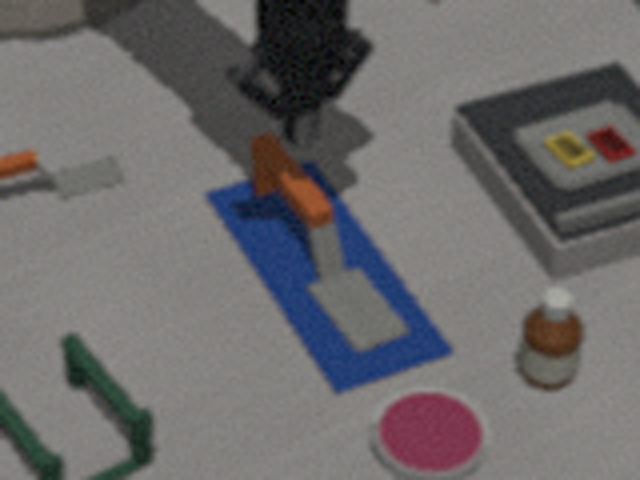

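```bash
python3 - <<'E'
from meas import *
s=snap('scene'); c=cloud(s)
print(pts(s,[[181,255],[181,254],[178,255]]),pts(s,[181,255],.075))
hsv=cv2.cvtColor(s['img'],cv2.COLOR_RGB2HSV)
k=region(c,.4,.62,-.1,.15,.074,.2)
for z in np.arange(.07,.2,.01):
    q=k&(c[...,2]>=z)&(c[...,2]<z+.01)
    if q.sum(): print(round(z,3),q.sum(),c[q].min(0),c[q].max(0),c[q].mean(0))
t=snap('top'); ct=cloud(t)
for dev in ('scene','top'):
    print(r.find_in(dev,'lifter')[:2])
E
```

```text
[[0.5312 0.0077 0.1422]
 [0.5247 0.008  0.1376]
 [0.5322 0.0068 0.1561]] [[0.4633 0.0527 0.075 ]]
0.07 1 [0.5588 0.0071 0.0745] [0.5588 0.0071 0.0745] [0.5588 0.0071 0.0745]
0.11 11 [0.5121 0.004  0.1112] [0.531  0.0218 0.1193] [0.5258 0.0106 0.1162]
0.12 20 [0.5133 0.0027 0.1205] [0.5334 0.0299 0.13  ] [0.5272 0.0134 0.1255]
0.13 20 [0.5149 0.0005 0.1306] [0.5335 0.0278 0.14  ] [0.5268 0.0105 0.1348]
0.14 17 [0.5163 0.0001 0.1405] [0.5348 0.0264 0.1494] [0.5268 0.0103 0.1446]
0.15 25 [ 0.5165 -0.0174  0.1513] [0.538  0.0374 0.1599] [0.5296 0.0115 0.1563]
0.16 65 [ 0.4986 -0.024   0.1606] [0.5383 0.0533 0.1698] [0.5266 0.015  0.1647]
0.17 46 [ 0.5089 -0.0288  0.1702] [0.5381 0.0594 0.1799] [0.5279 0.0167 0.175 ]
0.18 59 [ 0.5185 -0.0403  0.18  ] [0.5402 0.0663 0.1899] [0.5309 0.0203 0.185 ]
0.19 75 [ 0.5023 -0.0448  0.1901] [0.5403 0.0741 0.2   ] [0.5296 0.0122 0.1952]
[{'bbox': [244.1, 186.3, 284.3, 239.6], 'conf': 0.75}, {'bbox': [165.8, 186.9, 210.3, 202.1], 'conf': 0.64}]
[{'bbox': [133.6, 269.8, 165.9, 339.9], 'conf': 0.98}, {'bbox': [316.4, 148.0, 345.7, 188.2], 'conf': 0.69}]
```

The picture shows the gripper above the handle, near crop (130, 300), with the lifter untouched. Depth puts the fingertips near z 0.11, while the reported TCP implies 0.072. So the reported z reads about 37 mm low, and I missed high. I'll reopen, descend stepwise and check by camera.

Emit:
jog_arm(rows=[[-0.0015,0,0,0,-0.005,0],[0,0,0,0,0,0],[0,0,0,0,0,0],[0,0,0.01,0,0,0],[0,0,0.02,0,0,0],[0,0,0.01,0,0,0],[0,0,0,0,0,0]], claw=-1)

```text
clock: 6.9
eef_pos: [0.5137, 0.0118, 0.035]
tcp_rot: [[0.997, -0.083, -0.004], [-0.083, -0.997, 0.003], [-0.004, -0.003, -1.0]]
force: [0.2, -0.2, 1.1]
gripper_width: 1.002
```

```bash
python3 - <<'E'
from meas import *
from go import need
need([.515,.0115,.007],-.082)
s=snap('scene'); c=cloud(s)
hsv=cv2.cvtColor(s['img'],cv2.COLOR_RGB2HSV)
k=region(c,.45,.57,-.1,.12,.03,.2)&(hsv[...,1]<110)&(hsv[...,2]<90)
for z in np.arange(.05,.15,.01):
    q=k&(c[...,2]>=z)&(c[...,2]<z+.01)
    if q.sum(): print(round(z,3),q.sum(),c[q].min(0),c[q].max(0),np.unique((c[q][:,1]*100).round()))
E
```

```text
t 6.9 pos [0.5137 0.0118 0.035 ] yaw -0.08310232110431295 shift [0.0015 0.0003 0.028 ] turn [-0.0027  0.0039 -0.0011] F [ 0.1918 -0.2288  1.0773] M [ 0.0183  0.0278 -0.0443] w 1.001769209530852
0.05 1 [0.5194 0.0046 0.0502] [0.5194 0.0046 0.0502] [0.]
0.06 12 [0.4632 0.0243 0.0609] [0.5579 0.0294 0.0696] [2. 3.]
0.07 1 [0.4909 0.0225 0.0714] [0.4909 0.0225 0.0714] [2.]
0.08 16 [ 0.5089 -0.0364  0.0802] [0.5334 0.0679 0.0883] [-4. -3.  6.  7.]
0.09 29 [ 0.5041 -0.0421  0.0902] [0.5325 0.0688 0.0998] [-4. -3.  6.  7.]
0.1 29 [ 0.5078 -0.0413  0.1001] [0.5325 0.0677 0.1099] [-4. -3.  6.  7.]
0.11 19 [ 0.5071 -0.0411  0.1112] [0.5331 0.082  0.1199] [-4. -3.  6.  8.]
0.12 36 [ 0.5021 -0.0583  0.1212] [0.5357 0.0812 0.1298] [-6. -5. -4. -3. -2.  5.  6.  7.  8.]
0.13 66 [ 0.4989 -0.0615  0.1301] [0.539  0.085  0.1399] [-6. -5. -4. -3. -2.  1.  3.  5.  6.  7.  8.  9.]
0.14 91 [ 0.4968 -0.0579  0.1401] [0.5398 0.0837 0.15  ] [-6. -5. -3. -2. -1. -0.  1.  2.  3.  4.  5.  6.  7.  8.]
```

Emit:
jog_arm(rows=[[0.0005,0,0.006,-0.002,0.003,0],[0,0,0.01,0,0,0],[0,0,0.008,0,0,0],[0,0,0.003,0,0,0],[0,0,0,0,0,0]])

```text
clock: 7.45
eef_pos: [0.5152, 0.0119, 0.0073]
tcp_rot: [[0.997, -0.083, 0.001], [-0.083, -0.997, 0.001], [0.001, -0.001, -1.0]]
force: [0.6, 0.1, 0.7]
gripper_width: 1.003
```

Emit:
jog_arm(rows=[[0,0,0,0,0,0],[0,0,0,0,0,0],[0,0,0,0,0,0],[0,0,0,0,0,0],[0,0,0,0,0,0],[0,0,0,0,0,0]], claw=1, squeeze=110)

```text
clock: 8.05
eef_pos: [0.5158, 0.0122, 0.0083]
tcp_rot: [[0.997, -0.083, 0.003], [-0.083, -0.997, 0.001], [0.003, -0.001, -1.0]]
force: [-0.2, -0.1, -1.8]
gripper_width: 0.237
```

```bash
python3 go.py "[.515,.0115,.15]" -.082
```

```text
t 8.05 pos [0.5158 0.0122 0.0083] yaw -0.082792381514055 shift [-0.0004  0.0006 -0.1417] turn [-0.001  -0.0026 -0.0008] F [-0.2078 -0.0776 -1.7653] M [ 0.0375  0.1121 -0.0263] w 0.23700393791979096
```

Gripped (opening 0.237, about 20 mm). While lifting, I'll measure the tray and rack in finer detail.

Emit:
jog_arm(rows=[[0,0,-0.005,0,0,0],[0,0,-0.01,0,0,0],[0,0,-0.02,0,0,0],[0,0,-0.03,0,0,0],[0,0,-0.03,0,0,0],[0,0,-0.015,0,0,0],[0,0,0,0,0,0]])

```text
clock: 8.75
eef_pos: [0.5144, 0.012, 0.1255]
tcp_rot: [[0.997, -0.083, 0.001], [-0.083, -0.997, 0.001], [0.001, -0.001, -1.0]]
force: [-0.0, -0.4, -2.2]
gripper_width: 0.238
```

```bash
cat >> meas.py <<'E'
def traymask(s,c,hsv,C=(.598,.268),yaw=-.174):
    d=c[...,:2]-np.array(C); u=d[...,0]*np.cos(yaw)+d[...,1]*np.sin(yaw); v=-d[...,0]*np.sin(yaw)+d[...,1]*np.cos(yaw)
    k=(abs(u)<.078)&(abs(v)<.084)&(c[...,2]>.04)&(c[...,2]<.09)&(hsv[...,2]>80)
    n,l,st,_=cv2.connectedComponentsWithStats(k.astype(np.uint8),connectivity=4)
    return l==1+np.argmax(st[1:,4])
E
python3 - <<'E'
from meas import *
from go import need
need([.49,.286,.11],-.174)
for n in('top','scene'):
    s=snap(n,'lift_%s.png'%n); c=cloud(s); m,hsv=masks(s)
    k=traymask(s,c,hsv); px=np.argwhere(k)
    p=pts(s,px,.056); print(n,'tray plane56',rect(p),p.mean(0),'depth',rect(c[k]))
    k2=m['orange']&region(c,.35,.75,-.1,.1,.07,.2)
    if k2.any(): print('handle',k2.sum(),rect(c[k2]),c[k2].mean(0))
    for nm in('lifter_tip','lifter_mid','lifter'):
        for d in r.place_of(n,nm)[:3]: print(nm,d['pixel'],round(d['conf'],2),pts(s,d['pixel'])[0])
E
```

```text
t 8.75 pos [0.5144 0.012  0.1255] yaw -0.08268378019660048 shift [-0.047  -0.271   0.0158] turn [-0.0011 -0.0014  0.0913] F [-0.0495 -0.4219 -2.1887] M [ 0.0098  0.0819 -0.002 ] w 0.23756591843222602
top tray plane56 [602.4 263.1 116.   88.1  82.2] [0.6019 0.2625 0.056 ] depth [602.5 263.7 118.1  88.3  82.3]
lifter_tip [155.0, 247.1] 0.68 [ 0.6514 -0.003   0.1228]
lifter_tip [273.9, 145.2] 0.64 [ 0.2716  0.3346 -0.0043]
lifter_mid [302.2, 153.4] 0.93 [ 0.1781  0.3056 -0.0038]
lifter_mid [253.9, 289.5] 0.51 [ 0.3446 -0.1438  0.0169]
lifter [252.9, 280.9] 0.75 [ 0.3724 -0.0743  0.6467]
lifter [131.4, 217.2] 0.73 [0.7403 0.0959 0.0579]
lifter [165.4, 242.5] 0.66 [0.5565 0.0021 0.5221]
scene tray plane56 [600.7 270.6 116.1  92.2  83.2] [0.6016 0.27   0.056 ] depth [598.6 270.7 128.7 103.3  85.2]
handle 62 [540.9  11.3  39.3  20.5  -3.7] [0.5433 0.0104 0.1781]
lifter_tip [211.1, 277.5] 0.95 [ 0.5676  0.0816 -0.0025]
lifter_tip [190.9, 210.3] 0.72 [ 0.3544 -0.0716  0.0056]
lifter_tip [146.2, 293.7] 0.57 [ 0.28    0.3656 -0.0009]
lifter_mid [196.1, 189.7] 0.73 [ 0.3355 -0.147   0.0011]
lifter_mid [186.9, 259.3] 0.72 [0.5647 0.0028 0.1429]
lifter_mid [137.7, 269.5] 0.69 [0.183  0.3086 0.006 ]
lifter [203.3, 270.8] 0.9 [0.6269 0.0069 0.1166]
lifter [190.9, 200.0] 0.69 [ 0.3261 -0.0999 -0.0022]
lifter [144.6, 282.0] 0.55 [0.2498 0.3266 0.0035]
```

Emit:
jog_arm(rows=[[-0.005,-0.005,0,0,0,0.02],[-0.013,-0.02,0,0,0,0.03],[-0.015,-0.025,0,0,0,0.03],[-0.015,-0.028,0,0,0,0.01],[-0.015,-0.03,0,0,0,0],[-0.015,-0.03,0,0,0,0],[-0.015,-0.03,0,0,0,0],[-0.015,-0.03,0,0,0,0],[-0.015,-0.03,0,0,0,0],[-0.015,-0.025,0,0,0,0],[-0.008,-0.015,0,0,0,0],[0,0,0,0,0,0]])

```text
clock: 10.35
eef_pos: [0.4063, 0.31, 0.1173]
tcp_rot: [[0.984, -0.178, -0.012], [-0.178, -0.984, -0.0], [-0.012, 0.002, -1.0]]
force: [0.6, -0.2, -1.5]
gripper_width: 0.236
```

```bash
python3 go.py "[.385,.3035,.09]" -.174 .03
```

```text
t 10.35 pos [0.4063 0.31   0.1173] yaw -0.17886052834856297 shift [-0.0195  0.0101  0.0275] turn [ 0.0023 -0.0178 -0.0049] F [ 0.6028 -0.2046 -1.4703] M [0.0075 0.0302 0.0539] w 0.23615167123130054
```

Emit:
jog_arm(rows=[[-0.007,0.003,0.005,0.002,-0.009,-0.005],[-0.01,0.005,0.012,0,-0.009,0],[-0.003,0.002,0.008,0,0,0],[0,0,0,0,0,0]])

```text
clock: 10.75
eef_pos: [0.3821, 0.3002, 0.0891]
tcp_rot: [[0.984, -0.174, -0.033], [-0.174, -0.985, 0.003], [-0.033, 0.003, -0.999]]
force: [0.2, 0.5, -1.1]
gripper_width: 0.237
```

```bash
python3 - <<'E'
from meas import *
from go import need
need([.385,.3035,.065],-.174,.03)
t=[]
for n in('top','scene'):
    s=snap(n); c=cloud(s); m,hsv=masks(s)
    for d in r.place_of(n,'lifter_tip')[:3]+r.place_of(n,'lifter')[:3]+r.place_of(n,'tray')[:1]: print(n,np.round(d['pixel']),round(d['conf'],2),pts(s,d['pixel'])[0])
    w=s['img'][120:240,110:270] if n=='top' else s['img'][120:240,230:390]
    t.append(cv2.resize(w,(400,300),interpolation=2))
cv2.imwrite('pics/entry.png',np.hstack(t)[:,:,::-1])
E
```

```text
t 10.75 pos [0.3821 0.3002 0.0891] yaw -0.1753831443331402 shift [ 0.003  -0.0038  0.024 ] turn [ 0.0028  0.0034 -0.0014] F [ 0.2486  0.5475 -1.061 ] M [-0.0283  0.0087 -0.0088] w 0.2372401504434358
top [195. 159.] 0.81 [0.532  0.2841 0.0429]
top [206. 155.] 0.87 [0.4934 0.2855 0.084 ]
top [256. 279.] 0.87 [ 0.3355 -0.1116 -0.0011]
top [126. 256.] 0.17 [ 0.7712 -0.0302  0.0155]
scene [169. 316.] 0.93 [0.4522 0.3475 0.002 ]
scene [147. 292.] 0.68 [0.2874 0.3525 0.0023]
scene [191. 209.] 0.54 [ 0.3477 -0.0723  0.0024]
scene [190. 200.] 0.71 [ 0.3274 -0.1003  0.0023]
scene [145. 285.] 0.69 [0.2611 0.3334 0.0047]
scene [183. 326.] 0.66 [0.5939 0.2732 0.0627]
```

View pics/entry.png

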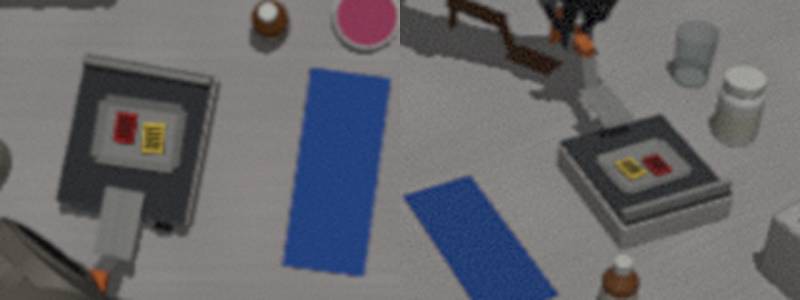

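Entry picture: in the top half the blade tip is at crop (190, 122) and the tray centre at (133, 139). Allowing for the warmer's slant and parallax, the blade is in line with the tray centre to about 1–2 mm.

Emit:
jog_arm(rows=[[0.001,-0.001,0.008,0.002,0.002,0],[0.001,-0.001,0.01,0,0,0],[0,0,0.004,0,0,0],[0,0,0,0,0,0]])

```text
clock: 11.55
eef_pos: [0.3854, 0.304, 0.0667]
tcp_rot: [[0.984, -0.174, -0.028], [-0.174, -0.985, 0.007], [-0.029, -0.002, -1.0]]
force: [-0.3, -0.3, -1.4]
gripper_width: 0.239
```

```bash
python3 go.py "[.385,.3035,.06]" -.174 .03
```

```text
t 11.55 pos [0.3854 0.304  0.0667] yaw -0.17468153394167152 shift [-0.0001  0.0006  0.0067] turn [-0.002  -0.0008 -0.0007] F [-0.32   -0.2615 -1.4305] M [ 0.0082 -0.0149 -0.0254] w 0.23877624376083229
```

Emit:
jog_arm(rows=[[0,0,0.002,0,0,0],[0,0,0.002,0,0,0],[0,0,0.001,0,0,0]])

```text
clock: 11.85
eef_pos: [0.3851, 0.3042, 0.0613]
tcp_rot: [[0.984, -0.173, -0.029], [-0.173, -0.985, 0.007], [-0.029, -0.002, -1.0]]
force: [-0.3, 0.3, -2.2]
gripper_width: 0.236
```

Emit:
jog_arm(rows=[[0,0,0.002,0,0,0],[0,0,0.001,0,0,0]])

```text
clock: 12.05
eef_pos: [0.3851, 0.3045, 0.0583]
tcp_rot: [[0.984, -0.173, -0.028], [-0.173, -0.985, 0.007], [-0.029, -0.002, -1.0]]
force: [-2.6, 0.6, 3.3]
gripper_width: 0.242
```

Emit:
jog_arm(rows=[[0.003,0,0,0,0,0],[0.007,0,0,0,0,0],[0.008,0,0,0,0,0],[0.008,0,0,0,0,0],[0.005,0,0,0,0,0]])

```text
clock: 12.55
eef_pos: [0.4182, 0.2994, 0.0581]
tcp_rot: [[0.985, -0.172, -0.027], [-0.172, -0.985, 0.008], [-0.028, -0.003, -1.0]]
force: [-3.8, -0.4, 2.6]
gripper_width: 0.237
```

```bash
python3 go.py "[.5256,.2787,.058]" -.174 .03
```

```text
t 12.55 pos [0.4182 0.2994 0.0581] yaw -0.17318502394083618 shift [ 0.1093  0.0019 -0.003 ] turn [-0.0033 -0.0017  0.0008] F [-3.7842 -0.3993  2.6389] M [-0.0017  0.1186 -0.0524] w 0.23677388482503275
```

Emit:
jog_arm(rows=[[0.006,0,0,-0.003,-0.001,0],[0.007,0,0,0,0,0],[0.007,0,0,0,0,0],[0.007,0,0,0,0,0],[0.006,0,0,0,0,0]])

```text
clock: 13.05
eef_pos: [0.453, 0.2937, 0.0573]
tcp_rot: [[0.985, -0.172, -0.03], [-0.172, -0.985, 0.005], [-0.03, -0.0, -1.0]]
force: [-5.1, 1.6, 6.9]
gripper_width: 0.239
```

```bash
python3 - <<'E'
from meas import *
from go import need
need([.5256,.2787,.058],-.174,.03)
s=snap('top'); c=cloud(s); m,hsv=masks(s)
for k in('red','yellow'):
    q=m[k]&region(c,.5,.72,.15,.38,.04,.1); print(k,rect(c[q]))
E
```

```text
t 13.05 pos [0.453  0.2937 0.0573] yaw -0.17272017260332717 shift [ 0.074   0.0023 -0.003 ] turn [-0.0001  0.0003  0.0013] F [-5.1188  1.6284  6.8969] M [ 0.0195  0.5152 -0.0488] w 0.23912702814618458
red [641.5 273.3  35.9  24.6  -8.6]
yellow [626.2 237.9  36.8  25.3  -4.4]
```

Emit:
jog_arm(rows=[[0.005,0.0002,-0.0002,0,0,0.001],[0.006,0.0002,-0.0002,0,0,0],[0.006,0.0002,-0.0002,0,0,0],[0.006,0.0002,-0.0002,0,0,0],[0.006,0.0002,-0.0002,0,0,0]])

```text
clock: 13.6
eef_pos: [0.4829, 0.2883, 0.0577]
tcp_rot: [[0.985, -0.171, -0.032], [-0.171, -0.985, 0.006], [-0.032, -0.0, -0.999]]
force: [-6.4, 1.3, 7.0]
gripper_width: 0.239
```

```bash
python3 - <<'E'
from meas import *
from go import need
need([.5256,.2787,.058],-.174,.03)
s=snap('top'); c=cloud(s); m,hsv=masks(s)
for k in('red','yellow'):
    q=m[k]&region(c,.5,.72,.15,.38,.04,.1); print(k,rect(c[q]),c[q].mean(0))
E
```

```text
t 13.6 pos [0.4829 0.2883 0.0577] yaw -0.17187581867645424 shift [ 0.0437  0.0022 -0.0017] turn [0.     0.0023 0.0021] F [-6.3566  1.3104  6.9606] M [ 0.091   0.6588 -0.001 ] w 0.2387952900423497
red [643.2 271.8  36.2  25.6 -15.3] [0.643  0.2728 0.0591]
yellow [629.1 236.7  37.4  25.1  -4.7] [0.6286 0.2368 0.0599]
```

Emit:
jog_arm(rows=[[0.005,0,-0.0002,0,0.001,0.001],[0.006,0,-0.0002,0,0,0],[0.006,0,-0.0002,0,0,0],[0.006,0,-0.0002,0,0,0],[0.005,0,-0.0002,0,0,0]])

```text
clock: 14.15
eef_pos: [0.5111, 0.2838, 0.0578]
tcp_rot: [[0.985, -0.17, -0.034], [-0.17, -0.985, 0.005], [-0.035, 0.001, -0.999]]
force: [-9.3, 1.7, 6.8]
gripper_width: 0.233
```

```bash
python3 - <<'E'
from meas import *
from go import need
need([.5226,.2792,.058],-.174,.03)
t=[]
for n in('top','scene'):
    s=snap(n); c=cloud(s); m,hsv=masks(s)
    for k in('red','yellow'):
        q=m[k]&region(c,.5,.72,.15,.38,.04,.1); print(k,rect(c[q]),c[q].mean(0))
    w=s['img'][130:220,120:240] if n=='top' else s['img'][140:230,280:400]
    t.append(cv2.resize(w,(400,300),interpolation=2))
cv2.imwrite('pics/under.png',np.hstack(t)[:,:,::-1])
E
```

```text
t 14.15 pos [0.5111 0.2838 0.0578] yaw -0.17102229773903585 shift [ 0.0121  0.0026 -0.0006] turn [0.0009 0.0045 0.003 ] F [-9.2599  1.686   6.8065] M [ 0.0861  1.2977 -0.1285] w 0.23310702588316934
red [643.2 273.6  37.9  26.4  -6.1] [0.6434 0.2729 0.0615]
yellow [628.9 237.3  36.4  25.1  -5. ] [0.6282 0.2369 0.0618]
red [647.3 275.7  37.8  32.4  -6. ] [0.6503 0.2749 0.0638]
yellow [635.3 239.4  36.5  23.5  -9.6] [0.6369 0.2367 0.064 ]
```

View pics/under.png

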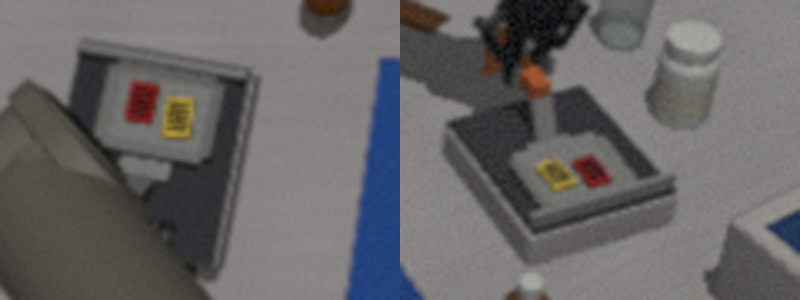

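Under-picture: the tray is against the fence with its front edge at about crop (151, 153). The blade runs under it with its rear at (165, 146), nearly central, and both cassettes are inside. About 10 mm more to go in.

Emit:
jog_arm(rows=[[0.004,0,-0.0002,0,0.002,0.001],[0.005,0,-0.0002,0,0.001,0],[0.004,0,-0.0002,0,0,0]])

```text
clock: 14.55
eef_pos: [0.5238, 0.2819, 0.0579]
tcp_rot: [[0.985, -0.17, -0.033], [-0.17, -0.985, 0.004], [-0.033, 0.001, -0.999]]
force: [-9.9, 1.1, 6.0]
gripper_width: 0.24
```

```bash
python3 - <<'E'
from meas import *
from go import need
need([.5226,.2792,.09],-.171,0)
s=snap('top'); c=cloud(s); m,hsv=masks(s)
for k in('red','yellow'):
    q=m[k]&region(c,.5,.72,.15,.38,.04,.1); print(k,rect(c[q]),c[q].mean(0))
E
```

```text
t 14.55 pos [0.5238 0.2819 0.0579] yaw -0.17084089909631142 shift [-0.0018  0.0029 -0.032 ] turn [0.0014 0.0334 0.0002] F [-9.9451  1.0721  5.9579] M [ 0.0906  1.1685 -0.0444] w 0.24032870703577885
red [643.7 273.2  36.3  23.4  -9.6] [0.6434 0.273  0.0601]
yellow [628.1 236.2  35.9  24.4  -7.7] [0.6281 0.2367 0.0609]
```

Emit:
jog_arm(rows=[[-0.001,0,-0.001,0,0.01,0],[0,0,-0.002,0,0.012,0],[0,0,-0.004,0,0.01,0],[0,0,-0.005,0,0,0],[0,0,-0.005,0,0,0],[0,0,-0.003,0,0,0]])

```text
clock: 15.2
eef_pos: [0.5238, 0.2801, 0.078]
tcp_rot: [[0.985, -0.171, -0.001], [-0.171, -0.985, -0.004], [-0.0, 0.004, -1.0]]
force: [0.3, -0.0, -4.5]
gripper_width: 0.236
```

```bash
cat > chk.py <<'E'
import sys
from meas import *
from go import need
a=[eval(x) for x in sys.argv[1:]]
need(*a)
p=r.state()['eef_pos']
for n in('top','scene'):
    s=snap(n,'last_%s.png'%n); c=cloud(s); m,hsv=masks(s)
    for k in('red','yellow'):
        q=m[k]&region(c,p[0]+.02,p[0]+.25,p[1]-.15,p[1]+.15,.04,.25)&(s['depth']>0)
        if q.any(): print(n,k,q.sum(),rect(c[q]),c[q].mean(0))
E
python3 chk.py "[.523,.281,.12]" -.171 0
```

```text
t 15.2 pos [0.5238 0.2801 0.078 ] yaw -0.17214587799489017 shift [-0.0009 -0.0006 -0.0421] turn [ 0.0036  0.     -0.0011] F [ 0.3098 -0.004  -4.4952] M [ 0.1219  0.2932 -0.0097] w 0.23618001251236834
top red 85 [642.  271.6  36.9  25.3  -8.1] [0.6417 0.2713 0.0818]
top yellow 88 [627.3 235.2  36.6  25.   -5.1] [0.6276 0.2353 0.0814]
scene red 45 [648.8 273.7  37.2  24.5 -22.7] [0.6499 0.273  0.0851]
scene yellow 42 [632.9 237.5  35.8  23.9  -8.5] [0.6352 0.2366 0.0853]
```

Emit:
jog_arm(rows=[[0,0,-0.005,0.003,0,0],[0,0,-0.008,0,0,0],[0,0,-0.01,0,0,0],[0,0,-0.01,0,0,0],[0,0,-0.008,0,0,0],[0,0,-0.004,0,0,0],[0,0,0,0,0,0]])

```text
clock: 16.0
eef_pos: [0.5244, 0.2802, 0.1278]
tcp_rot: [[0.985, -0.172, 0.001], [-0.172, -0.985, 0.0], [0.001, -0.001, -1.0]]
force: [-0.8, 1.3, -3.9]
gripper_width: 0.243
```

```bash
cat > tilt.py <<'E'
from meas import *
def tray(s,c,hsv,m,z):
    """largest bright component near height z of the carried tray -> pixels"""
    p=r.state()['eef_pos']
    k=region(c,p[0]+.03,p[0]+.22,p[1]-.12,p[1]+.12,z-.008,z+.02)
    n,l,st,_=cv2.connectedComponentsWithStats(k.astype(np.uint8),connectivity=4)
    return l==1+np.argmax(st[1:,4])
if __name__=='__main__':
    st=r.state(); z=st['eef_pos'][2]-.0053+.002
    for n in('top','scene'):
        s=snap(n); c=cloud(s); m,hsv=masks(s); k=tray(s,c,hsv,m,z)
        q=c[k]; print(n,k.sum(),rect(q),q.mean(0),'rim plane',rect(pts(s,np.argwhere(k),z+.006)))
        A=np.c_[q[:,:2]-q[:,:2].mean(0),np.ones(len(q))]; co=np.linalg.lstsq(A,q[:,2],rcond=None)[0]; print('slopes',co)
E
python3 chk.py "[.523,.281,.12]" -.171 0; python3 tilt.py
```

```text
t 16.0 pos [0.5244 0.2802 0.1278] yaw -0.17263674096227094 shift [-0.0015 -0.0005  0.0078] turn [-0.0007 -0.001  -0.0016] F [-0.7881  1.2602 -3.9006] M [ 0.1208  0.2316 -0.0205] w 0.24263064651798913
top red 91 [642.4 270.8  35.7  26.9 -14.6] [0.6423 0.2715 0.1322]
top yellow 94 [627.7 235.3  36.7  25.5  -6. ] [0.6275 0.235  0.132 ]
scene red 46 [648.3 271.1  37.3  24.1  -3.7] [0.6502 0.2723 0.1345]
scene yellow 45 [634.9 237.   32.   26.    5.1] [0.6349 0.2361 0.1347]
top 1108 [626.5 255.2 116.5 107.6  79.8] [0.632  0.2544 0.1272] rim plane [626.8 254.8 116.  106.4  79.5]
slopes [0.0006 0.0083 0.1272]
scene 597 [625.8 258.4 119.2 118.7  78.1] [0.6315 0.2592 0.1303] rim plane [618.6 262.3 121.6 117.4  -9.4]
slopes [-0.0183  0.0095  0.1303]
```

The tray is clear of the plate and level (slopes under 2%), with both cassettes in it. Blade clearance between the rails is only 7 mm, so I measure the tray's offset on the blade.

```bash
cat > off.py <<'E'
from meas import *; from tilt import tray
st=r.state(); p=st['eef_pos']; R=np.array(st['tcp_rot']); z=p[2]-.0053
for n in('top','scene'):
    s=snap(n); c=cloud(s); m,hsv=masks(s)
    k=region(c,p[0]+.03,p[0]+.22,p[1]-.14,p[1]+.14,z-.01,z+.025)
    q=pts(s,np.argwhere(k),z+.004)-p; u=q[:,:2]@R[:2,0]*1000; v=q[:,:2]@-R[:2,1]*1000
    for a in np.arange(44,172,4.):
        b=(u>=a)&(u<a+4)
        if b.sum(): print(n,a,b.sum(),v[b].min().round(1),v[b].max().round(1),'mid',((v[b].min()+v[b].max())/2).round(1))
E
python3 off.py
```

```text
top 48.0 2 -3.4 -0.3 mid -1.8
top 52.0 11 -9.5 13.3 mid 1.9
top 56.0 11 -12.0 10.8 mid -0.6
top 60.0 20 -26.7 21.3 mid -2.7
top 64.0 21 -26.0 21.9 mid -2.0
top 68.0 36 -53.6 35.6 mid -9.0
top 72.0 43 -56.0 43.0 mid -6.5
top 76.0 44 -61.5 46.8 mid -7.3
top 80.0 50 -63.9 51.2 mid -6.4
top 84.0 48 -63.3 51.8 mid -5.7
top 88.0 47 -62.1 49.4 mid -6.4
top 92.0 46 -61.5 50.7 mid -5.4
top 96.0 48 -63.9 51.3 mid -6.3
top 100.0 48 -63.3 48.9 mid -7.2
top 104.0 46 -62.1 49.5 mid -6.3
top 108.0 48 -64.5 50.8 mid -6.8
top 112.0 49 -63.9 51.5 mid -6.2
top 116.0 47 -63.3 49.0 mid -7.1
top 120.0 46 -62.0 49.7 mid -6.2
top 124.0 47 -64.5 51.0 mid -6.7
top 128.0 48 -63.9 51.6 mid -6.1
top 132.0 48 -63.2 49.2 mid -7.0
top 136.0 46 -62.0 49.8 mid -6.1
top 140.0 47 -64.4 51.2 mid -6.6
top 144.0 48 -63.8 51.8 mid -6.0
top 148.0 44 -63.2 49.4 mid -6.9
top 152.0 41 -55.8 40.7 mid -7.6
top 156.0 33 -55.2 41.4 mid -6.9
top 160.0 1 32.0 32.0 mid 32.0
scene 44.0 5 2.4 21.9 mid 12.2
scene 48.0 6 -3.7 19.0 mid 7.6
scene 52.0 5 -6.6 12.8 mid 3.1
scene 56.0 5 -6.1 16.1 mid 5.0
scene 60.0 16 -47.0 48.8 mid 0.9
scene 64.0 22 -49.7 52.1 mid 1.2
scene 68.0 22 -55.6 55.8 mid 0.1
scene 72.0 22 -49.1 59.1 mid 5.0
scene 76.0 23 -55.0 59.4 mid 2.2
scene 80.0 24 -54.4 53.0 mid -0.7
scene 84.0 23 -48.0 59.6 mid 5.8
scene 88.0 24 -53.9 56.6 mid 1.4
scene 92.0 26 -56.5 59.9 mid 1.7
scene 96.0 24 -55.9 60.2 mid 2.1
scene 100.0 25 -52.8 57.2 mid 2.2
scene 104.0 25 -55.4 60.5 mid 2.6
scene 108.0 25 -54.8 60.8 mid 3.0
scene 112.0 25 -51.6 57.8 mid 3.1
scene 116.0 26 -54.3 61.1 mid 3.4
scene 120.0 26 -56.9 61.3 mid 2.2
scene 124.0 26 -56.3 58.4 mid 1.0
scene 128.0 24 -53.1 52.2 mid -0.5
scene 132.0 25 -55.7 58.7 mid 1.5
scene 136.0 27 -55.2 59.0 mid 1.9
scene 140.0 25 -52.0 52.8 mid 0.4
scene 144.0 25 -54.6 56.0 mid 0.7
scene 148.0 22 -48.4 43.8 mid -2.3
scene 152.0 8 -35.9 47.0 mid 5.6
```

Emit:
jog_arm(rows=[[0,0.003,0,0,0,-0.004],[0,0.006,0,0,0,-0.008],[0,0.009,0,0,0,-0.01],[0,0.012,0,0,0,-0.011],[0,0.015,0,0,0,-0.011],[0,0.015,0,0,0,-0.011],[0,0.015,0,0,0,-0.011],[0,0.015,0,0,0,-0.011],[0,0.015,0,0,0,-0.011],[0,0.015,0,0,0,-0.011],[0,0.015,0,0,0,-0.011],[0,0.015,0,0,0,-0.011],[0,0.015,0,0,0,-0.011],[0,0.015,0,0,0,-0.011],[0,0.015,0,0,0,-0.011],[0,0.015,0,0,0,-0.011],[0,0.015,0,0,0,-0.011],[0,0.012,0,0,0,-0.011],[0,0.008,0,0,0,-0.008],[0,0.004,0,0,0,-0.004]])

```text
clock: 18.3
eef_pos: [0.4999, 0.0076, 0.1262]
tcp_rot: [[0.999, 0.038, -0.003], [0.038, -0.999, -0.005], [-0.003, 0.005, -1.0]]
force: [-0.3, 0.3, -3.9]
gripper_width: 0.236
```

```bash
python3 chk.py "[.505,-.2716,.12]" .042 0
```

```text
t 18.3 pos [0.4999 0.0076 0.1262] yaw 0.03785449024317765 shift [-0.0055  0.2792  0.0077] turn [ 0.0053  0.0028 -0.0041] F [-0.338   0.3456 -3.9322] M [ 0.0502  0.2618 -0.0063] w 0.23636861386095329
top red 71 [620.5  26.1  29.2  21.8   0.5] [0.6216 0.026  0.1302]
top yellow 13 [623.9  -9.9  21.7   8.1 -64.8] [ 0.623  -0.0085  0.1299]
scene red 58 [624.   27.5  39.4  24.2   3.4] [0.6238 0.0264 0.1318]
scene yellow 47 [617.5 -12.3  37.5  23.7   2.8] [ 0.6176 -0.0131  0.133 ]
```

Emit:
jog_arm(rows=[[0,0.003,0,0.002,0.001,-0.001],[0,0.006,0,0.002,0.001,-0.001],[0,0.009,0,0.001,0,0],[0,0.012,0,0,0,0],[0,0.015,0,0,0,0],[0,0.015,0,0,0,0],[0,0.015,0,0,0,0],[0,0.015,0,0,0,0],[0,0.015,0,0,0,0],[0,0.015,0,0,0,0],[0,0.015,0,0,0,0],[0,0.015,0,0,0,0],[0,0.015,0,0,0,0],[0,0.015,0,0,0,0],[0,0.015,0,0,0,0],[0,0.015,0,0,0,0],[0,0.015,0,0,0,0],[0,0.015,0,0,0,0],[0,0.009,0,0,0,0],[0,0.004,0,0,0,0]])

```text
clock: 20.4
eef_pos: [0.5079, -0.2683, 0.1255]
tcp_rot: [[0.999, 0.037, -0.002], [0.037, -0.999, -0.001], [-0.002, 0.001, -1.0]]
force: [0.1, 1.2, -4.3]
gripper_width: 0.239
```

```bash
python3 chk.py "[.505,-.2716,.09]" .042 0
```

```text
t 20.4 pos [ 0.5079 -0.2683  0.1255] yaw 0.037242602160550614 shift [-0.0029  0.0031  0.0356] turn [ 0.0012  0.0021 -0.0048] F [ 0.0663  1.2273 -4.2707] M [0.0605 0.2322 0.0142] w 0.23856307513393116
top red 99 [ 623.6 -249.7   34.9   26.1   -1.3] [ 0.6237 -0.2501  0.1303]
top yellow 79 [ 616.4 -288.3   36.7   24.7    6.1] [ 0.6177 -0.2872  0.1302]
scene red 74 [ 630.5 -248.6   37.1   25.4   -3. ] [ 0.6317 -0.2487  0.1317]
scene yellow 58 [ 624.6 -286.6   37.8   24.7    1.1] [ 0.6259 -0.288   0.1313]
```

Emit:
jog_arm(rows=[[-0.001,0.001,0.005,0.001,0.002,-0.003],[-0.002,0.002,0.01,0,0,-0.002],[0,0,0.01,0,0,0],[0,0,0.007,0,0,0],[0,0,0.003,0,0,0],[0,0,0,0,0,0]])

```text
clock: 21.1
eef_pos: [0.5046, -0.268, 0.0865]
tcp_rot: [[0.999, 0.046, -0.001], [0.046, -0.999, 0.002], [-0.001, -0.002, -1.0]]
force: [0.1, -0.5, -4.1]
gripper_width: 0.237
```

```bash
python3 chk.py "[.505,-.2716,.07]" .042 0; python3 off.py | awk '$2%16==8||$2<72'; python3 - <<'E'
from meas import *
t=[]
for n in('top','scene'):
    s=snap(n); c=cloud(s); m,hsv=masks(s)
    g=m['green']&region(c,.5,.75,-.4,-.15,.043,.057)
    for a,b in((-.268,-.15),(-.4,-.275)):
        q=g&(c[...,1]>a)&(c[...,1]<b)
        if q.any(): print(n,'rail',q.sum(),rect(pts(s,np.argwhere(q),.05)))
    g=m['green']&region(c,.5,.75,-.4,-.15,.058,.07)
    if g.any(): print('stops',rect(c[g]))
    w=s['img'][130:220,270:390] if n=='top' else s['img'][200:305,140:280]
    t.append(cv2.resize(w,(400,300),interpolation=2))
cv2.imwrite('pics/hover.png',np.hstack(t)[:,:,::-1])
E
```

```text
t 21.1 pos [ 0.5046 -0.268   0.0865] yaw 0.04642685635179615 shift [0.0003 0.0036 0.0165] turn [-0.0016  0.0012  0.0044] F [ 0.1315 -0.5141 -4.087 ] M [-0.0283  0.2061 -0.0222] w 0.23696621189564085
top red 95 [ 620.1 -249.3   36.7   26.    -0.1] [ 0.6202 -0.2484  0.091 ]
top yellow 79 [ 613.3 -288.3   38.4   26.1    0.3] [ 0.6151 -0.2863  0.0908]
scene red 69 [ 626.4 -246.5   40.    24.2    1.2] [ 0.6271 -0.2464  0.0925]
scene yellow 55 [ 620.9 -284.7   40.6   24.6    7.3] [ 0.6222 -0.2859  0.0921]
top 48.0 4 -3.3 6.3 mid 1.5
top 52.0 6 -6.7 9.3 mid 1.3
top 56.0 9 -10.2 9.1 mid -0.5
top 60.0 20 -13.6 24.9 mid 5.7
top 64.0 20 -13.8 37.4 mid 11.8
top 68.0 21 -14.0 43.7 mid 14.9
top 72.0 26 -17.5 49.8 mid 16.1
top 88.0 30 -24.8 49.0 mid 12.1
top 104.0 35 -35.4 51.4 mid 8.0
top 120.0 40 -49.3 50.5 mid 0.6
top 136.0 44 -63.2 49.7 mid -6.7
top 152.0 38 -57.7 42.5 mid -7.6
scene 44.0 7 -1.9 20.0 mid 9.0
scene 48.0 7 -4.1 17.8 mid 6.9
scene 52.0 7 -3.6 18.2 mid 7.3
scene 56.0 7 -5.7 16.1 mid 5.2
scene 60.0 9 -7.8 16.5 mid 4.3
scene 64.0 25 -47.9 51.1 mid 1.6
scene 68.0 30 -47.4 51.4 mid 2.0
scene 72.0 34 -56.4 56.6 mid 0.1
scene 88.0 35 -57.2 59.8 mid 1.3
scene 104.0 36 -55.6 55.8 mid 0.1
scene 120.0 36 -54.0 56.8 mid 1.4
scene 136.0 39 -56.8 57.6 mid 0.4
scene 152.0 33 -50.9 51.3 mid 0.2
top rail 13 [ 563.8 -234.6    9.9    9.8  -89.4]
stops [ 670.2 -269.8   82.3    4.5  -88.9]
scene rail 24 [ 661.5 -230.5   50.5    9.8   -0.1]
scene rail 48 [ 631.4 -310.2  109.5   11.6    3.1]
stops [ 678.5 -268.7   85.3   13.1  -87.7]
```

View pics/hover.png

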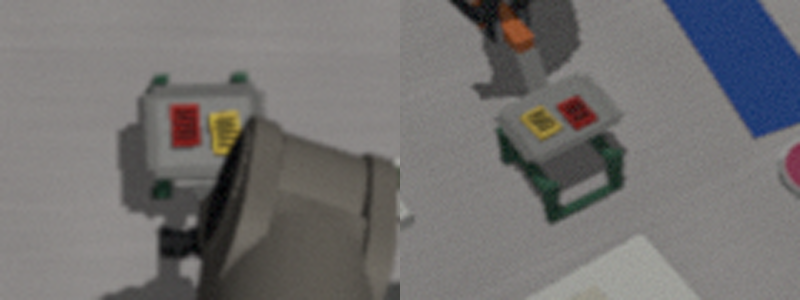

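Hover picture: the tray is over the rack with the stops at crop (78, 158) and (78, 238) just beyond its back edge. It is level, with both cassettes in. I shift about 4 mm right and 1 mm back, then lower.

Emit:
jog_arm(rows=[[-0.0005,0.002,0.002,0,0,0.002],[-0.001,0.0025,0.005,-0.001,0,0.002],[0,0,0.007,0,0,0],[0,0,0.005,0,0,0],[0,0,0.003,0,0,0],[0,0,0,0,0,0]])

```text
clock: 22.0
eef_pos: [0.5037, -0.2737, 0.0637]
tcp_rot: [[0.999, 0.041, 0.001], [0.041, -0.999, -0.001], [0.001, 0.001, -1.0]]
force: [1.1, -0.4, -3.5]
gripper_width: 0.24
```

```bash
python3 go.py "[.5033,-.2725,.054]" .042 0
```

```text
t 22.0 pos [ 0.5037 -0.2737  0.0637] yaw 0.041399326203215514 shift [-0.0003 -0.0012  0.0097] turn [ 0.0006 -0.0005 -0.0006] F [ 1.0804 -0.3612 -3.4836] M [0.0288 0.2522 0.0218] w 0.24049646825536408
```

Emit:
jog_arm(rows=[[0,-0.001,0.002,0,0,0],[0,0,0.003,0,0,0],[0,0,0.002,0,0,0],[0,0,0.001,0,0,0]])

```text
clock: 22.4
eef_pos: [0.5039, -0.2725, 0.0553]
tcp_rot: [[0.999, 0.042, 0.001], [0.042, -0.999, -0.001], [0.001, 0.001, -1.0]]
force: [0.5, 0.0, -3.3]
gripper_width: 0.239
```

Emit:
jog_arm(rows=[[0,0,0.001,0,0,0],[0,0,0.001,0,0,0],[0,0,0.001,0,0,0],[0,0,0.001,0,0,0]])

```text
clock: 22.8
eef_pos: [0.5044, -0.2728, 0.0514]
tcp_rot: [[0.999, 0.042, 0.002], [0.042, -0.999, -0.001], [0.002, 0.001, -1.0]]
force: [0.4, -0.0, -1.9]
gripper_width: 0.237
```

Emit:
jog_arm(rows=[[0,0,0.001,0,0,0],[0,0,0.002,0,0,0],[0,0,0.003,0,0,0],[0,0,0.002,0,0,0]])

```text
clock: 23.2
eef_pos: [0.5049, -0.273, 0.0432]
tcp_rot: [[0.999, 0.041, 0.003], [0.041, -0.999, -0.001], [0.003, 0.002, -1.0]]
force: [0.2, 0.5, -2.3]
gripper_width: 0.234
```

```bash
python3 chk.py "[.37,-.278,.042]" .042 0; python3 - <<'E'
from meas import *
t=[]
for n in('top','scene'):
    s=snap(n)
    w=s['img'][130:220,270:390] if n=='top' else s['img'][200:305,140:280]
    t.append(cv2.resize(w,(400,300),interpolation=2))
cv2.imwrite('pics/down.png',np.hstack(t)[:,:,::-1])
E
```

```text
t 23.2 pos [ 0.5049 -0.273   0.0432] yaw 0.04150772403323335 shift [-0.135  -0.0006  0.0008] turn [ 0.0016 -0.0029 -0.0005] F [ 0.1819  0.4539 -2.3177] M [-0.0281  0.1367  0.0618] w 0.23440569139101808
top red 86 [ 620.3 -253.5   34.    24.3    0.5] [ 0.6205 -0.2535  0.0581]
top yellow 70 [ 612.6 -292.3   36.9   24.    -0.1] [ 0.6153 -0.291   0.0593]
scene red 70 [ 626.2 -251.3   40.6   23.9    0. ] [ 0.6272 -0.2515  0.06  ]
scene yellow 67 [ 622.3 -289.9   40.9   24.6    5.9] [ 0.6202 -0.2902  0.0601]
```

View pics/down.png

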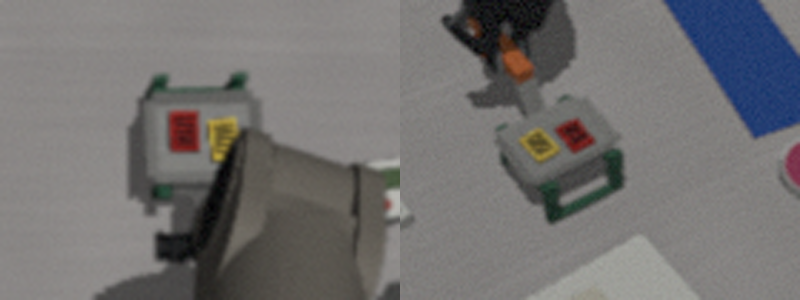

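Down picture: the tray sits flat on both rails (cassette tops at z 0.059, as expected), with its back edge at crop row 97 short of the stops at row 80. The blade hangs free. I draw it out.

Emit:
jog_arm(rows=[[-0.003,0,0,0.001,-0.003,0],[-0.006,0,0,0,0,0],[-0.008,0,0,0,0,0],[-0.008,0,0,0,0,0]])

```text
clock: 23.8
eef_pos: [0.4788, -0.2739, 0.0436]
tcp_rot: [[0.999, 0.042, 0.0], [0.042, -0.999, -0.001], [0.0, 0.001, -1.0]]
force: [-0.7, -0.3, -1.8]
gripper_width: 0.237
```

```bash
python3 chk.py "[.38,-.278,.042]" .042 0
```

```text
t 23.8 pos [ 0.4788 -0.2739  0.0436] yaw 0.04230086820761861 shift [-0.0989 -0.0001  0.0016] turn [ 0.0006 -0.0001  0.0003] F [-0.7128 -0.2665 -1.8389] M [0.0073 0.1611 0.0635] w 0.23747200488368264
top red 87 [ 620.2 -253.3   33.1   24.5    0.6] [ 0.6203 -0.2534  0.0589]
top yellow 83 [ 613.1 -292.8   36.4   24.9    7. ] [ 0.613  -0.2926  0.0589]
scene red 71 [ 580.1 -252.   132.8   25.4    1. ] [ 0.6257 -0.2518  0.0623]
scene yellow 63 [ 619.2 -289.5   37.8   23.9    8.4] [ 0.6208 -0.29    0.0601]
```

Emit:
jog_arm(rows=[[-0.006,0,0,0,0,0],[-0.01,0,0,0,0,0],[-0.012,0,0,0,0,0],[-0.012,0,0,0,0,0],[-0.012,0,0,0,0,0],[-0.012,0,0,0,0,0],[-0.008,0,0,0,0,0],[0,0,0,0,0,0]])

```text
clock: 24.7
eef_pos: [0.3986, -0.2776, 0.0438]
tcp_rot: [[0.999, 0.04, -0.001], [0.04, -0.999, -0.001], [-0.001, 0.001, -1.0]]
force: [-0.5, -0.5, -1.8]
gripper_width: 0.236
```

```bash
python3 chk.py "[.40,-.278,.042]" .042 0
```

```text
t 24.7 pos [ 0.3986 -0.2776  0.0438] yaw 0.0401476859647675 shift [0.0014 0.0005 0.0018] turn [ 0.0009  0.0007 -0.0019] F [-0.5317 -0.4952 -1.8326] M [-0.017   0.0415 -0.0328] w 0.2357783957739957
top red 87 [ 620.4 -253.6   34.1   24.4   -1.3] [ 0.6204 -0.2534  0.0584]
top yellow 83 [ 613.6 -292.7   36.6   25.     8.1] [ 0.613  -0.2927  0.0586]
scene red 73 [ 539.4 -249.2  213.6   26.3   -1.9] [ 0.6244 -0.2516  0.0623]
scene yellow 62 [ 617.7 -290.8   41.8   23.8    7.3] [ 0.6199 -0.2907  0.0596]
```

Emit:
jog_arm(rows=[[0,0,-0.008,0,0,0],[0,0,-0.015,0,0,0],[0,0,-0.02,0,0,0],[0,0,-0.025,0,0,0],[0,-0.005,-0.015,0,0,0.01],[0.004,-0.012,0,0,0,0.015],[0.008,-0.018,0,0,0,0.015],[0.009,-0.022,0,0,0,0.015],[0.01,-0.025,0,0,0,0.015],[0.01,-0.025,0,0,0,0.015],[0.01,-0.025,0,0,0,0.015],[0.01,-0.025,0,0,0,0.015],[0.01,-0.025,0,0,0,0.015],[0.01,-0.025,0,0,0,0.01],[0.01,-0.025,0,0,0,0.01],[0.01,-0.02,0,0,0,0],[0.008,-0.015,0,0,0,0],[0.005,-0.008,0,0,0,0],[0,0,0,0,0,0]])

```text
clock: 26.7
eef_pos: [0.5428, 0.0063, 0.1426]
tcp_rot: [[0.994, -0.107, 0.013], [-0.107, -0.994, -0.001], [0.013, -0.0, -1.0]]
force: [0.5, 0.2, -2.1]
gripper_width: 0.236
```

```bash
python3 go.py "[.523,.013,.02]" -.12 0
```

```text
t 26.7 pos [0.5428 0.0063 0.1426] yaw -0.10701643642036568 shift [-0.0219 -0.0045  0.1223] turn [-0.0006 -0.0126  0.013 ] F [ 0.4987  0.2373 -2.1495] M [-0.0047  0.0956  0.0241] w 0.23601751323144068
```

Emit:
jog_arm(rows=[[-0.008,-0.002,0.005,0,-0.006,0.006],[-0.01,-0.002,0.015,0,-0.006,0.006],[-0.003,0,0.025,0,0,0],[0,0,0.025,0,0,0],[0,0,0.025,0,0,0],[0,0,0.012,0,0,0],[0,0,0.004,0,0,0],[0,0,0,0,0,0]])

```text
clock: 27.5
eef_pos: [0.5165, 0.0068, 0.0283]
tcp_rot: [[0.992, -0.128, -0.002], [-0.128, -0.992, -0.002], [-0.002, 0.002, -1.0]]
force: [0.2, -0.3, -1.5]
gripper_width: 0.234
```

```bash
python3 go.py "[.523,.013,.0083]" -.12 0
```

```text
t 27.5 pos [0.5165 0.0068 0.0283] yaw -0.1282336743559724 shift [ 0.0057 -0.007   0.02  ] turn [ 0.0021  0.0017 -0.0082] F [ 0.1714 -0.2773 -1.4814] M [-0.0275  0.0672 -0.0496] w 0.23433216368408982
```

Emit:
jog_arm(rows=[[0.003,-0.003,0.003,0.002,0.002,-0.004],[0.003,-0.004,0.005,0,0,-0.004],[0,0,0.004,0,0,0],[0,0,0.003,0,0,0],[0,0,0.001,0,0,0]])

```text
clock: 28.0
eef_pos: [0.5262, 0.0136, 0.0139]
tcp_rot: [[0.993, -0.12, 0.005], [-0.12, -0.993, 0.0], [0.005, -0.001, -1.0]]
force: [-0.2, 0.1, -0.7]
gripper_width: 0.237
```

```bash
python3 go.py "[.523,.013,.0083]" -.12 0
```

```text
t 28.0 pos [0.5262 0.0136 0.0139] yaw -0.11994693335480204 shift [-0.0031  0.001   0.0056] turn [-0.0008 -0.0051  0.0001] F [-0.2338  0.0897 -0.6783] M [-0.007   0.1085  0.0177] w 0.23748689820606128
```

Emit:
jog_arm(rows=[[-0.001,0,0.001,0,-0.005,0],[0,0,0.002,0,0,0],[0,0,0.001,0,0,0]])

```text
clock: 28.3
eef_pos: [0.5251, 0.0137, 0.0097]
tcp_rot: [[0.993, -0.12, -0.0], [-0.12, -0.993, 0.001], [-0.0, -0.001, -1.0]]
force: [-0.8, 0.3, -1.8]
gripper_width: 0.235
```

Emit:
jog_arm(rows=[[0,0,0.001,0,0,0],[0,0,0.001,0,0,0]])

```text
clock: 28.5
eef_pos: [0.5251, 0.0138, 0.008]
tcp_rot: [[0.993, -0.12, -0.0], [-0.12, -0.993, 0.001], [-0.0, -0.001, -1.0]]
force: [-10.7, 0.1, 31.0]
gripper_width: 0.237
```

Emit:
jog_arm(rows=[[0,0,-0.0006,0,0,0]])

```text
clock: 28.6
eef_pos: [0.5251, 0.0138, 0.0088]
tcp_rot: [[0.993, -0.12, 0.0], [-0.12, -0.993, 0.001], [-0.0, -0.001, -1.0]]
force: [-0.1, -0.6, -1.8]
gripper_width: 0.236
```

Emit:
jog_arm(rows=[[0,0,0,0,0,0],[0,0,0,0,0,0],[0,0,0,0,0,0],[0,0,0,0,0,0],[0,0,0,0,0,0]], claw=-1)

```text
clock: 29.1
eef_pos: [0.5257, 0.0138, 0.0091]
tcp_rot: [[0.993, -0.12, 0.001], [-0.12, -0.993, 0.001], [0.001, -0.001, -1.0]]
force: [-1.0, -1.8, -0.4]
gripper_width: 1.001
```

```bash
python3 go.py "[.525,.013,.16]" -.12 0
```

```text
t 29.1 pos [0.5257 0.0138 0.0091] yaw -0.12006698258647576 shift [-0.0005  0.0008 -0.1509] turn [-0.0009 -0.0012 -0.0001] F [-1.0092 -1.7827 -0.3836] M [ 0.0206  0.0029 -0.0044] w 1.0008465611466564
```

Released. I retreat upward, then back toward the robot's right so the cameras have a clear view.

Emit:
jog_arm(rows=[[0,0,-0.01,0,0,0],[0,0,-0.02,0,0,0],[0,0,-0.03,0,0,0],[0,0,-0.03,0,0,0],[0,0,-0.04,0,0,0],[0,0,-0.04,0,0,0],[-0.01,0.02,-0.01,0,0,0],[-0.01,0.03,0,0,0,0],[-0.01,0.03,0,0,0,0],[-0.01,0.03,0,0,0,0],[-0.01,0.03,0,0,0,0],[-0.01,0.03,0,0,0,0],[-0.01,0.03,0,0,0,0],[-0.01,0.03,0,0,0,0],[-0.01,0.03,0,0,0,0],[-0.01,0.03,0,0,0,0],[-0.01,0.03,0,0,0,0],[-0.01,0.03,0,0,0,0],[-0.01,0.02,0,0,0,0],[0,0,0,0,0,0]])

```text
clock: 31.1
eef_pos: [0.3454, -0.3489, 0.2104]
tcp_rot: [[0.993, -0.113, 0.014], [-0.113, -0.994, 0.001], [0.014, -0.002, -1.0]]
force: [-0.2, 0.9, 0.1]
gripper_width: 1.0
```

```bash
python3 - <<'E'
from meas import *
t=[]
print(r.state()['eef_pos'])
for n in('top','scene'):
    s=snap(n); c=cloud(s); m,hsv=masks(s)
    def rep(nm,k):
        k=k&(s['depth']>0)
        if k.sum()>4: print(n,nm,k.sum(),rect(c[k]),c[k].mean(0))
    rep('handle',m['orange']&region(c,.4,.75,-.1,.1,.05,.08)); rep('mat',m['blue']&region(c,.4,.75,-.1,.12,-.02,.02))
    rep('red',m['red']&region(c,.5,.7,-.36,-.2,.04,.09)); rep('yel',m['yellow']&region(c,.5,.7,-.36,-.2,.04,.09))
    k=(hsv[...,1]<60)&region(c,.54,.69,-.35,-.19,.046,.075)
    rep('tray',k); q=c[k]
    A=np.c_[q[:,:2]-q[:,:2].mean(0),np.ones(len(q))]; print('slopes',np.linalg.lstsq(A,q[:,2],rcond=None)[0])
    rep('stops',m['green']&region(c,.5,.75,-.4,-.15,.056,.07))
    w=s['img'][125:245,200:360] if n=='top' else s['img'][165:285,150:310]
    t.append(cv2.resize(w,(400,300),interpolation=2))
cv2.imwrite('pics/final.png',np.hstack(t)[:,:,::-1])
E
```

```text
[ 0.3454 -0.3489  0.2104]
top handle 212 [508.5  14.5 113.8  19.1  -6.8] [0.5074 0.0146 0.0638]
top mat 1729 [561.7   6.5 266.8 106.6  -7.4] [0.5529 0.0062 0.002 ]
top red 85 [ 620.4 -253.4   33.5   24.1    0.8] [ 0.6205 -0.2535  0.0581]
top yel 86 [ 613.  -292.9   37.1   24.7    9.5] [ 0.6127 -0.2929  0.0589]
top tray 752 [ 616.8 -273.9  119.9  118.1    2.1] [ 0.6165 -0.2745  0.0539]
slopes [ 0.009  -0.0007  0.0539]
top stops 8 [ 671.1 -269.6   81.3    3.4  -89.2] [ 0.671  -0.2784  0.0609]
scene handle 144 [515.9  16.2 109.7  20.   -6.1] [0.519  0.014  0.0649]
scene mat 981 [565.6  10.3 272.7 107.6  -6.9] [0.5759 0.0002 0.0042]
scene red 72 [ 626.7 -251.4   38.8   24.9    4.3] [ 0.6275 -0.2518  0.0601]
scene yel 65 [ 619.7 -289.7   39.2   26.2    7.7] [ 0.6209 -0.29    0.0602]
scene tray 630 [ 623.9 -268.9  124.4  116.6    1.1] [ 0.6191 -0.268   0.055 ]
slopes [0.0045 0.0032 0.055 ]
scene stops 22 [ 678.9 -268.8   87.     9.2  -86.8] [ 0.6797 -0.2718  0.0614]
```

View pics/final.png

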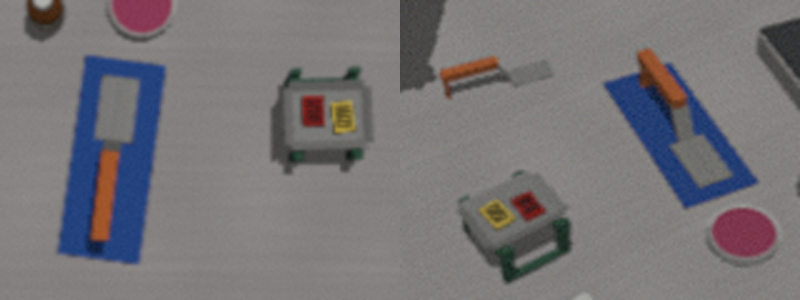

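```bash
python3 -c "
from station import r
print(r.sign_off())"
```

```text
the job is handed in; nothing more can be done
None
```

The job is handed in at about 31 s of the 64 s allowed. The tray is on the green rack with both cassettes in it, and the lifter is back lengthwise on the blue mat.

I took the larger orange lifter from the mat and worked its blade under the tray, pushing it against the fence. I lifted the tray level, carried it over, lowered it onto the rails, drew the blade out and put the lifter back.

**Last checks (both cameras):**
- **Tray:** it lies flat, with measured slopes under 1 %. It sits about 2 mm right of the rack's centre and clear of the back stops.
- **Cassettes:** both are still in the tray, with their tops at about 59 mm, as expected.
- **Lifter:** it stands level, at −6 to −7° yaw against about −7° for the mat. The gripper is open and away from everything.
- **Other things:** nothing else looked out of place in the last crops, but those showed only part of the bench; I didn't compare the rest with the start.

**What failed or disagreed:**
- **First grasp:** it closed on air because the reported tool height reads about 37 mm lower than the depth images show. I corrected for this using the camera and contact.
- **Camera disagreement:** the two cameras differ by about 6–8 mm in x and a few mm in y, so I placed the tray by relative measurements in the top picture.
- **Touchdown:** setting the lifter down gave a brief 31 N contact, below the limits.

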